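# Top up the spring-fed lid dispenser

### The job

Top up the spring-fed jar-lid dispenser. The teal lid already lies loose in its mouth: push it down until the two red catches snap shut over it, then take the blue lid from the tray, lay it right way up on top and push that down too until the catches hold it, so both lids stay in the stack, blue above teal. Leave the yellow lid, the vial and the jars where they are.

Things in the scene. Friction and masses are not known exactly. Their poses are not given: they have to be found in the camera images.
- dispenser: Grey lid dispenser, fixed on the bench, position and yaw vary. Base 130 x 100 x 20 mm, origin under its centre, z up = stack axis. 4 guide posts (10 mm thick, pointed tops 112 mm above bench) at 45 degrees between x and y, 38.5 mm from the axis, leave a lid 1.5 mm play. Sides +y and -y are open, 44 mm wide: fingers holding a lid along y can go down there. Catch towers at +x and -x, 102 mm high.
- catch_line (a point): Point on the stack axis, 88 mm above the bench, level with the flat undersides of the red catches; axes as the dispenser's. A lid is held once its top was pushed below this level (push 3 to 4 mm below, then let it rise: its top then rests against the undersides). A second lid laid on top first rests on the catches' slopes, underside about 9 mm above this point; pushing it moves both.
- follower (a joint): Travel (m) of the white spring plate (48 mm diameter) under the lids: 0 at the top, where its upper face is 99 mm above the bench, growing as it is pushed down to at most 0.062; about 0.025 with one lid held, 0.039 with two. Pushing takes 3 N plus 0.15 N per mm of travel; passing the catches adds about 1 N. About 7 N when the first lid goes home, 9 N when the second does.
- catch_a (a joint): Travel (m) of the red catch on the dispenser's +x side: 0 is shut, growing to at most 0.009 as a passing lid pushes it outwards; a weak spring shuts it again. Shut, its nose stands 26 mm from the stack axis over the lid's rim; its top slopes up outwards to about 101 mm above the bench. A pusher in the middle must fit between the two noses.
- catch_b (a joint): As catch_a, on the dispenser's -x side.
- teal_lid_center (a point): Centre (half-way up) of the teal jar lid: a solid ribbed disc, 64 mm diameter, 14 mm thick, about 30 g, z up, bottom edge chamfered 2 mm. At the start it lies flat on the raised follower plate between the guide posts, above the catches, not yet held (centre 106 mm above the bench, its top 113 mm).
- blue_lid_center (a point): Centre (half-way up) of the blue jar lid, same shape and size as the teal one (mass varies from 20 to 42 g). It lies flat and right way up on the tray, at one of the three places of the tray row nearest the robot; the yellow lid and the amber vial take the other two.
- yellow_lid_center (a point): Centre of the yellow jar lid, same size, lying on the tray; to be left alone.
- tray: White tray fixed on the bench, 290 x 360 mm (x by y), floor 5 mm thick, rim 14 mm high; origin at the centre of its underside; position and yaw vary. Near row at x about -70 mm in its frame: blue lid, yellow lid and amber vial in any order, 110 mm apart along y. Far row at x about +75 mm: three glass jars, likewise 110 mm apart.
- vial: Amber glass vial, 32 mm diameter, 60 mm tall, origin at the centre of its foot; leave standing.
- jar_a: Glass jar with white lid, 68 mm diameter, 85 mm tall, origin at its foot; leave standing.
- jar_b: As jar_a.
- jar_c: Glass jar with teal screw lid (closed, not a loose lid), 64 mm diameter, 65 mm tall, origin at its foot; leave standing.
Things that resemble listed ones, but are neither listed nor needed, are in the scene too. Several things look just like the dispenser: the one meant starts nearest to the robot's base.

How it is judged:
On the way, in this order (a step that is already met when the one before it is completed fails the run):
1. the teal lid has been pushed under the catches and is held there (z of teal_lid_center in the frame of dispenser between 0.078 and 0.084 m and horizontal distance between teal_lid_center and catch_line below 0.004 m and angle between teal_lid_center's own z axis and vertical below 0.1 rad and value of joint each of catch_a, catch_b below 0.002 m), for 0.2 s.
2. the blue lid has been pushed under the catches on top of the teal one (z of blue_lid_center in the frame of dispenser between 0.078 and 0.084 m and horizontal distance between each of blue_lid_center, teal_lid_center and catch_line below 0.004 m and angle between each of blue_lid_center, teal_lid_center's own z axis and vertical below 0.1 rad and z of teal_lid_center in the frame of dispenser between 0.064 and 0.07 m and value of joint each of catch_a, catch_b below 0.002 m), for 0.2 s.
At the end, for the whole second after the job is handed in: Both catches shut; blue lid right under them, teal right beneath blue (each within 3 mm in height, 4 mm of the axis, 0.1 rad of level), at rest; yellow lid, vial and jars within 30 mm of their start, vial and jars upright within 0.2 rad (all of step 2 and linear speed of each of blue_lid, teal_lid below 0.02 m/s and distance of each of yellow_lid_center, vial, jar_a, jar_b, jar_c from where it was at the start of the episode below 0.03 m and angle between each of vial, jar_a, jar_b, jar_c's own z axis and vertical below 0.2 rad); the robot touches nothing.
It fails at once if a jar or the vial is knocked over (angle between any of vial, jar_a, jar_b, jar_c's own z axis and vertical above 0.6 rad).
It also fails if it takes over 58 s, if anything falls off the work surface, if the arm or the gripper's body presses on something with over 40 N, if the wrist force passes 120 N, or if a joint passes its speed limit or range.

### The arm

A 6-joint arm with a two-finger parallel gripper is mounted at the origin on the work surface. World frame = base frame: x ahead of the robot, y to its left, z up, the work surface at z = 0. Lengths are in m, angles in rad, forces in N, time in s.
With the tool pointing down it reaches from about 0.15 to 0.775 m from the base axis. Payload 6.1 kg.
Tool frame: the origin (TCP) lies midway between the tips of the shut fingers; the grasp point (between the pads) lies 19 mm behind it; z points along the fingers, y is the line along which they close (so a half turn about z gives the same grasp; the last joint's range is limited). The gripper opens to 85 mm and grips with 20 to 120 N. Pads are 22 mm wide; open, the fingers measure 114 mm over their backs; the gripper's body (76 mm by 85 mm) begins 54 mm behind the grasp point. The pads swing forward as they close: fully open they stand 13 mm farther back than shut.
Start: joints at [1.191, 0.126, -0.04, 1.405, 0, 1.571], TCP at [0.195, 0.488, 0.231] pointing down, gripper open.
Joint ranges: [-2.72, 2.72], [-0.95, 1.95], [-1.27, 1.35], [-1.78, 2.02], [-1.46, 1.47], [-3.14, 3.14]. Speed limits (rad/s): [2.39, 2.39, 3.01, 3.14, 3.14, 3.14].

### API

Orientations are given as a 3x3 rotation matrix whose columns are the frame's x, y, z axes.
In Python, from workcell import * gives the robot as it stands.
- The arm moves only by the shell command python3 -m pendant 'ROWS' [FORCE]. ROWS is JSON, a list of rows, each an object of numbers: "dx", "dy", "dz": the shift along the tool's x, y, z in mm; "rx", "ry", "rz": the turn, a rotation vector about the tool's x, y, z in degrees; "claw": the finger opening in mm, from 0 to 85.4. In form: [{"dx": .., "dy": .., "dz": .., "rx": .., "ry": .., "rz": .., "claw": ..}, ...]. A call has 1 to 5 rows; each row is the pose to reach, as a shift and turn from the pose commanded when the call began, along the tool's axes at that moment; what a row does not reach only later rows make up. A row lasts 1/8 s, in which the tool goes at most 62.5 mm and 10.7 degrees, less where a joint would pass 70% of its speed; a pose out of reach is approached as far as the arm can. A call with a gripper value outside its range is refused whole. The fingers move at their own pace and stop on an object; FORCE is the grip in N (left out, the last holds). Time passes only in rows, so rows that repeat a pose let the fingers close. It gives the time, the measured TCP pose, the force, the opening and the grip force at its end, in the units of the state.
- get_obs(): the state, without advancing time (a new reading comes with each control period).
- grab_frame(name): name is "scene" or "side" or "wrist"; returns (picture, depth): 384x512x3 uint8, red, green, blue; 384x512 float32, m along the optical axis (not along the pixel's ray), 0 where there is no reading.
- camera_info(name): a dict with "fx", "fy", "cx", "cy" (pixels), "R" (3x3) and "t" (3): a world point X has camera coordinates R X + t; the wrist camera has in their place "T_tool_cam" (4x4, takes a point from camera to tool coordinates, whose origin is the TCP and whose axes are the flange's). Camera axes: x right, y down, z forward; pixel columns grow to the right and rows downward; lengths in m; the calibration is good to about 2 mm. A picture is of the moment at which its call begins: read the wrist's pose just before it. camera_info takes no time and is no camera call.
- finish_job(): hands the job in; it is judged then, once.
The state is a dict: "clock": time; "joints": joint angles; "joint_velocities": joint speeds; "tau": joint torques, N m; "tool_pos": TCP position; "eef_rot": TCP orientation; "ft_force": force on the tool from outside, world axes, zero at the start; "ft_torque": the same for the moment, N m; "width": finger opening in m; "gripper_force": force on a finger pad.
Only numpy, scipy, OpenCV 4.12 (cv2) and the standard library are available. Lean on these libraries where they do the work, as an engineer would, in place of code of your own. Each camera call takes 0.05 s, during which the arm holds its last target. There are 200 camera calls.

## Working session

There is one attempt and no reset: what is moved stays moved. The work goes in short steps, Python scripts to look and compute and a shell command to move; the robot and the scene stay as the last step left them, time stands still between calls to the robot, and variables do not carry over. Pictures are saved under pics/ and viewed, at most 10 in all, crops included, and the job is handed in when it is done.

```bash
mkdir -p pics; ls
python3 - <<'E'
from workcell import *
import cv2,numpy as np
o=get_obs();print(o['clock'],o['tool_pos'],o['eef_rot'],o['width'],o['ft_force'])
for n in("scene","side"):
    p,d=grab_frame(n);np.savez("%s0.npz"%n,p=p,d=d);cv2.imwrite(f"pics/{n}0.png",p[:,:,::-1])
    c=camera_info(n);print(n,c)
print(camera_info("wrist"))
a=cv2.imread("pics/scene0.png")
E
```

```text
pics
0.0 [0.19448714 0.48719629 0.2305308 ] [[-9.28739715e-01  3.70732001e-01 -5.70757226e-04]
 [ 3.70732439e-01  9.28738532e-01 -1.48238942e-03]
 [-1.94849663e-05 -1.58835214e-03 -9.99998738e-01]] 0.08562553964284045 [-0.09835123 -0.21301956  0.03781687]
scene {'fx': 434.60101303467036, 'fy': 434.60101303467036, 'cx': 250.67261804596427, 'cy': 190.608162958849, 'R': array([[-0.87450886,  0.48495418, -0.00732799],
       [ 0.38256015,  0.68041879, -0.62504241],
       [-0.29813083, -0.54940852, -0.7805564 ]]), 't': array([ 0.49554838, -0.22196499,  1.20215152])}
side {'fx': 415.7035491275732, 'fy': 415.7035491275732, 'cx': 251.98053056885337, 'cy': 188.00881281421889, 'R': array([[ 0.77682957, -0.62968094, -0.00614341],
       [-0.40382115, -0.49065594, -0.77213032],
       [ 0.48318144,  0.6022945 , -0.63543452]]), 't': array([-0.42843909,  0.31967494,  0.67479824])}
{'fx': 329.3490872791758, 'fy': 329.3490872791758, 'cx': 261.4353284748704, 'cy': 192.63223044949228, 'T_tool_cam': array([[ 4.47920387e-04, -9.56522872e-01, -2.91656982e-01,
         7.44489418e-02],
       [ 9.99999633e-01,  6.41389739e-04, -5.67734506e-04,
         3.49698769e-05],
       [ 7.30116836e-04, -2.91656621e-01,  9.56522808e-01,
        -1.43266901e-01],
       [ 0.00000000e+00,  0.00000000e+00,  0.00000000e+00,
         1.00000000e+00]])}
```

View pics/scene0.png

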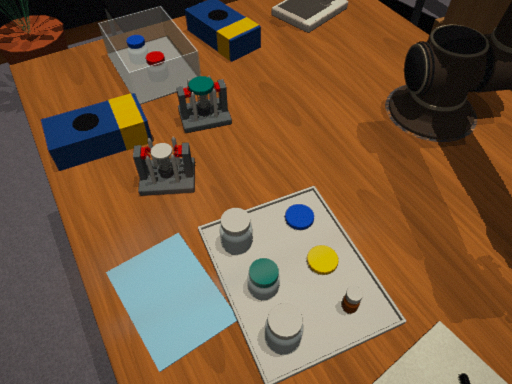

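View pics/side0.png

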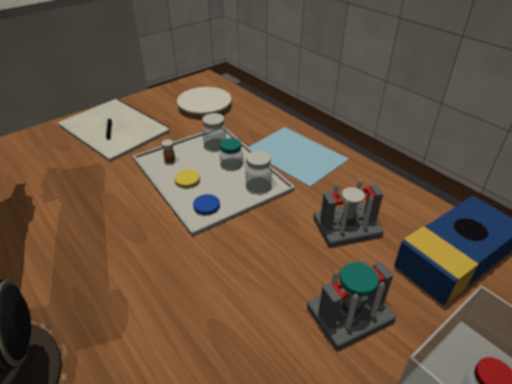

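The scene view shows the loaded dispenser at (203,100), the empty lookalike at (165,165), and the blue (300,217) and yellow (323,260) lids on the tray. The side view shows the teal lid at (359,278) and the red catches beside it.

```bash
cat > h.py <<'E'
import cv2,numpy as np
from workcell import *
def cam(n,o=None):
    c=camera_info(n)
    if n!="wrist": return c,c["R"].T,-c["R"].T@c["t"]
    T=c["T_tool_cam"];R=np.array(o["eef_rot"]);return c,R@T[:3,:3],R@T[:3,3]+np.array(o["tool_pos"])
def ray(uv,z,n,o=None):
    c,R,t=cam(n,o);d=R@np.array([(uv[0]-c["cx"])/c["fx"],(uv[1]-c["cy"])/c["fy"],1]);return t+d*(z-t[2])/d[2]
RNG=dict(teal=[(75,100,50),(95,255,255)],blue=[(105,180,80),(125,255,255)],yellow=[(22,150,80),(32,255,255)],red1=[(0,160,80),(6,255,255)],red2=[(174,160,80),(180,255,255)])
def blobs(p,col,amin=15):
    h=cv2.cvtColor(p,cv2.COLOR_RGB2HSV);ks=[k for k in RNG if k.startswith(col)]
    m=sum(cv2.inRange(h,*map(np.array,RNG[k])) for k in ks).astype(np.uint8)
    n,l,s,c=cv2.connectedComponentsWithStats(m);return [(tuple(c[i].round(1)),int(s[i,4]),tuple(map(int,s[i,:4])),l==i) for i in range(1,n) if s[i,4]>=amin]
E
python3 - <<'E'
from h import *
for n in("scene","side"):
    p=np.load(n+"0.npz")["p"]
    for col,z in(("teal",.113),("blue",.019),("yellow",.019),("red",.095)):
        for b in blobs(p,col): print(n,col,b[:3],ray(b[0],z,n).round(4))
E
```

```text
scene teal ((np.float64(200.4), np.float64(83.8)), 320, (188, 76, 26, 17)) [ 0.5559 -0.2807  0.113 ]
scene teal ((np.float64(263.6), np.float64(271.7)), 608, (250, 259, 28, 27)) [0.6823 0.2573 0.113 ]
scene blue ((np.float64(213.3), np.float64(13.3)), 770, (185, 0, 59, 30)) [ 0.3104 -0.7267  0.019 ]
scene blue ((np.float64(244.3), np.float64(33.2)), 42, (230, 26, 29, 15)) [ 0.2767 -0.5654  0.019 ]
scene blue ((np.float64(135.0), np.float64(39.7)), 134, (127, 35, 17, 10)) [ 0.5999 -0.7063  0.019 ]
scene blue ((np.float64(139.3), np.float64(107.7)), 56, (133, 94, 14, 27)) [ 0.7018 -0.3844  0.019 ]
scene blue ((np.float64(77.4), np.float64(125.8)), 1768, (42, 102, 77, 48)) [ 0.8692 -0.3962  0.019 ]
scene blue ((np.float64(299.3), np.float64(215.9)), 515, (285, 205, 29, 23)) [0.5183 0.1343 0.019 ]
scene yellow ((np.float64(237.1), np.float64(27.8)), 424, (217, 17, 41, 23)) [ 0.282  -0.6054  0.019 ]
scene yellow ((np.float64(125.3), np.float64(111.0)), 756, (109, 94, 35, 35)) [ 0.7397 -0.3902  0.019 ]
scene yellow ((np.float64(322.2), np.float64(259.2)), 704, (307, 245, 31, 29)) [0.5367 0
[... 817 characters left out ...]
ellow ((np.float64(186.8), np.float64(178.1)), 288, (176, 171, 23, 16)) [0.5297 0.2372 0.019 ]
side yellow ((np.float64(442.0), np.float64(252.5)), 1407, (406, 228, 72, 51)) [ 0.805  -0.3137  0.019 ]
side red ((np.float64(368.7), np.float64(191.9)), 74, (363, 187, 13, 12)) [ 0.7615 -0.1418  0.095 ]
side red ((np.float64(336.8), np.float64(197.7)), 54, (332, 193, 10, 10)) [ 0.6941 -0.1111  0.095 ]
side red ((np.float64(379.0), np.float64(274.3)), 48, (373, 267, 12, 14)) [ 0.5973 -0.2961  0.095 ]
side red ((np.float64(339.3), np.float64(289.6)), 89, (333, 282, 15, 16)) [ 0.5194 -0.2742  0.095 ]
side red ((np.float64(493.9), np.float64(371.5)), 744, (477, 358, 35, 26)) [ 0.5824 -0.508   0.095 ]
```

```bash
python3 -m pendant '[{"dx":-41.2,"dy":-38.8},{"dx":-82.4,"dy":-77.6},{"dx":-123.6,"dy":-116.4},{"dx":-164.8,"dy":-155.2},{"dx":-206,"dy":-194}]'
python3 -m pendant '[{"dx":-41.2,"dy":-38.8},{"dx":-82.4,"dy":-77.6},{"dx":-123.6,"dy":-116.4},{"dx":-164.8,"dy":-155.2},{"dx":-206,"dy":-194}]'
python3 -m pendant '[{"dx":-41.2,"dy":-38.8,"dz":10},{"dx":-82.4,"dy":-77.6,"dz":20},{"dx":-123.6,"dy":-116.4,"dz":20,"rz":-4},{"dx":-164.8,"dy":-155.2,"dz":20,"rz":-7.4},{"dx":-206,"dy":-194,"dz":20,"rz":-7.4}]'
python3 -m pendant '[{"dx":0},{"dx":0},{"dx":0}]'
python3 - <<'E'
from h import *
o=get_obs();p,d=grab_frame("wrist");np.savez("w1.npz",p=p,d=d,**{k:o[k] for k in("eef_rot","tool_pos")});cv2.imwrite("pics/w1.png",p[:,:,::-1])
print(o["clock"],o["tool_pos"],o["eef_rot"].round(4).tolist(),o["joints"])
for col,z in(("teal",.113),("red",.098)):
    for b in blobs(p,col): print(col,b[:3],ray(b[0],z,"wrist",o).round(4),np.nanmedian(d[b[3]]))
E
```

```text
0.1 [0.19449369 0.48724846 0.2305966 ] [[-0.9287, 0.3707, -0.0005], [0.3707, 0.9287, -0.0014], [0.0, -0.0015, -1.0]] [ 1.19100766e+00  1.26344124e-01 -4.05002789e-02  1.40540895e+00
  5.02012823e-07  1.57081791e+00]$[0]: bad value
$[0]: bad value
$[0]: bad value
$[0]: bad value
```

View pics/w1.png

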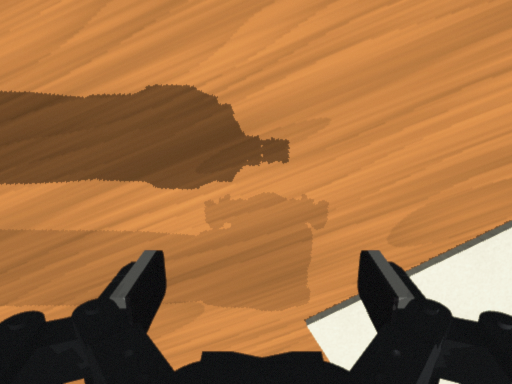

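The picture shows only bench, because the moves were refused: each row needs all seven keys. I'll resend them with full rows.

```bash
python3 -m pendant '[{"dx":-41.2,"dy":-38.8,"dz":0,"rx":0,"ry":0,"rz":0,"claw":85},{"dx":-82.4,"dy":-77.6,"dz":0,"rx":0,"ry":0,"rz":0,"claw":85},{"dx":-123.6,"dy":-116.4,"dz":0,"rx":0,"ry":0,"rz":0,"claw":85},{"dx":-164.8,"dy":-155.2,"dz":0,"rx":0,"ry":0,"rz":0,"claw":85},{"dx":-206,"dy":-194,"dz":0,"rx":0,"ry":0,"rz":0,"claw":85}]' && python3 -m pendant '[{"dx":-41.2,"dy":-38.8,"dz":0,"rx":0,"ry":0,"rz":0,"claw":85},{"dx":-82.4,"dy":-77.6,"dz":0,"rx":0,"ry":0,"rz":0,"claw":85},{"dx":-123.6,"dy":-116.4,"dz":0,"rx":0,"ry":0,"rz":0,"claw":85},{"dx":-164.8,"dy":-155.2,"dz":0,"rx":0,"ry":0,"rz":0,"claw":85},{"dx":-206,"dy":-194,"dz":0,"rx":0,"ry":0,"rz":0,"claw":85}]' && python3 -m pendant '[{"dx":-41.2,"dy":-38.8,"dz":10,"rx":0,"ry":0,"rz":0,"claw":85},{"dx":-82.4,"dy":-77.6,"dz":20,"rx":0,"ry":0,"rz":0,"claw":85},{"dx":-123.6,"dy":-116.4,"dz":20,"rx":0,"ry":0,"rz":-4,"claw":85},{"dx":-164.8,"dy":-155.2,"dz":20,"rx":0,"ry":0,"rz":-7.4,"claw":85},{"dx":-206,"dy":-194,"dz":20,"rx":0,"ry":0,"rz":-7.4,"claw":85}]'
python3 -m pendant '[{"dx":0,"dy":0,"dz":0,"rx":0,"ry":0,"rz":0,"claw":85},{"dx":0,"dy":0,"dz":0,"rx":0,"ry":0,"rz":0,"claw":85},{"dx":0,"dy":0,"dz":0,"rx":0,"ry":0,"rz":0,"claw":85}]'
cat >> h.py <<'E'
def look(name,cols):
    o=get_obs();p,d=grab_frame("wrist");np.savez(name+".npz",p=p,d=d);cv2.imwrite(f"pics/{name}.png",p[:,:,::-1])
    print(round(o["clock"],2),o["tool_pos"].round(4),np.array(o["eef_rot"]).round(4).tolist(),o["joints"].round(2),o["ft_force"].round(1))
    for col,z in cols:
        for b in blobs(p,col): print(col,b[0],b[1],b[2],ray(b[0],z,"wrist",o).round(4),np.median(d[b[3]]))
    return o,p,d
E
python3 -c '
from h import *
look("w2",(("teal",.113),("red",.098)))'
```

```text
clock: 0.78
tool_pos: [0.3143, 0.2293, 0.2312]
eef_rot: [[-0.929, 0.37, 0.0], [0.37, 0.929, 0.0], [-0.0, 0.0, -1.0]]
ft_force: [0.5, -0.3, 0.2]
width: 0.085
gripper_force: 0.0
clock: 1.4
tool_pos: [0.4338, -0.0274, 0.2313]
eef_rot: [[-0.929, 0.371, 0.0], [0.371, 0.929, 0.0], [-0.0, 0.0, -1.0]]
ft_force: [0.6, 0.2, -0.2]
width: 0.0848
gripper_force: 0.0
clock: 2.02
tool_pos: [0.5532, -0.2839, 0.2109]
eef_rot: [[-0.969, 0.248, -0.0], [0.248, 0.969, 0.0], [0.0, 0.0, -1.0]]
ft_force: [1.0, -0.4, 0.7]
width: 0.0852
gripper_force: 0.0
clock: 2.4
tool_pos: [0.5525, -0.2809, 0.2117]
eef_rot: [[-0.969, 0.247, 0.0], [0.247, 0.969, 0.0], [-0.0, 0.0, -1.0]]
ft_force: [-0.5, 0.6, -0.1]
width: 0.085
gripper_force: 0.0
2.4 [ 0.5525 -0.2809  0.2117] [[-0.969, 0.247, 0.0002], [0.247, 0.969, 0.0001], [-0.0002, 0.0001, -1.0]] [-0.47  0.31  0.15  1.41  0.   -0.22] [-0.5  0.6 -0.1]
teal (np.float64(260.5), np.float64(194.6)) 5224 (219, 154, 84, 81) [ 0.5532 -0.2819  0.113 ] 0.25291717
red (np.float64(259.5), np.float64(144.3)) 581 (242, 136, 36, 22) [ 0.5176 -0.2737  0.098 ] 0.25600663
red (np.float64(261.3), np.float64(239.0)) 317 (245, 233, 34, 12) [ 0.5963 -0.2923  0.098 ] 0.28006312
red (np.float64(48.9), np.float64(278.5)) 2433 (19, 253, 61, 53) [ 0.587  -0.4842  0.098 ] 0.31981415
red (np.float64(482.0), np.float64(288.7)) 525 (462, 276, 42, 24) [ 0.692  -0.1128  0.098 ] 0.29430586
```

View pics/w2.png

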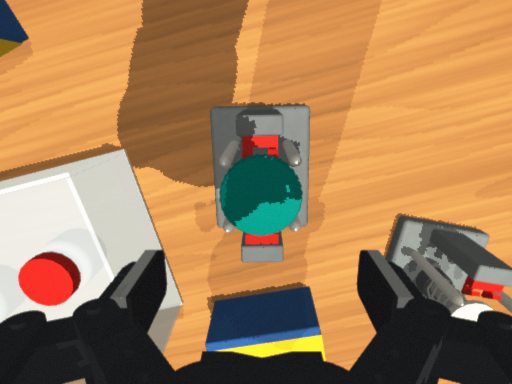

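The lid is centred at pixel (260,194), with the catches directly above and below it. Yaw is aligned and the offset is about 1 mm. Next I shut the claw, go down and push.

```bash
python3 -m pendant '[{"dx":-0.9,"dy":-0.8,"dz":30,"rx":0,"ry":0,"rz":0,"claw":0},{"dx":-0.9,"dy":-0.8,"dz":60,"rx":0,"ry":0,"rz":0,"claw":0},{"dx":-0.9,"dy":-0.8,"dz":75,"rx":0,"ry":0,"rz":0,"claw":0},{"dx":-0.9,"dy":-0.8,"dz":85,"rx":0,"ry":0,"rz":0,"claw":0},{"dx":-0.9,"dy":-0.8,"dz":90,"rx":0,"ry":0,"rz":0,"claw":0}]' 40
python3 -m pendant '[{"dx":0,"dy":0,"dz":0,"rx":0,"ry":0,"rz":0,"claw":0},{"dx":0,"dy":0,"dz":0,"rx":0,"ry":0,"rz":0,"claw":0}]'
python3 -m pendant '[{"dx":0,"dy":0,"dz":6,"rx":0,"ry":0,"rz":0,"claw":0},{"dx":0,"dy":0,"dz":12,"rx":0,"ry":0,"rz":0,"claw":0},{"dx":0,"dy":0,"dz":18,"rx":0,"ry":0,"rz":0,"claw":0},{"dx":0,"dy":0,"dz":24,"rx":0,"ry":0,"rz":0,"claw":0},{"dx":0,"dy":0,"dz":28,"rx":0,"ry":0,"rz":0,"claw":0}]'
```

```text
clock: 3.08
tool_pos: [0.5537, -0.2829, 0.1216]
eef_rot: [[-0.969, 0.248, 0.001], [0.248, 0.969, -0.0], [-0.001, -0.0, -1.0]]
ft_force: [-0.5, 0.4, -0.5]
width: 0.0001
gripper_force: 0.0
clock: 3.32
tool_pos: [0.5539, -0.2833, 0.1221]
eef_rot: [[-0.969, 0.248, 0.001], [0.248, 0.969, -0.001], [-0.001, -0.0, -1.0]]
ft_force: [-0.3, 0.1, -0.1]
width: 0.0003
gripper_force: 0.0
clock: 3.95
tool_pos: [0.5539, -0.2833, 0.0939]
eef_rot: [[-0.969, 0.248, 0.001], [0.248, 0.969, -0.001], [-0.001, -0.0, -1.0]]
ft_force: [-0.9, 1.3, 7.8]
width: 0.0001
gripper_force: 3.4
```

```bash
python3 -m pendant '[{"dx":0,"dy":0,"dz":4,"rx":0,"ry":0,"rz":0,"claw":0},{"dx":0,"dy":0,"dz":8,"rx":0,"ry":0,"rz":0,"claw":0},{"dx":0,"dy":0,"dz":9.8,"rx":0,"ry":0,"rz":0,"claw":0},{"dx":0,"dy":0,"dz":9.8,"rx":0,"ry":0,"rz":0,"claw":0},{"dx":0,"dy":0,"dz":9.8,"rx":0,"ry":0,"rz":0,"claw":0}]'
```

```text
clock: 4.58
tool_pos: [0.5539, -0.2833, 0.0843]
eef_rot: [[-0.969, 0.248, 0.001], [0.248, 0.969, -0.001], [-0.001, -0.0, -1.0]]
ft_force: [-0.8, 1.1, 6.9]
width: 0.0003
gripper_force: 3.3
```

```bash
python3 -m pendant '[{"dx":0,"dy":0,"dz":-3,"rx":0,"ry":0,"rz":0,"claw":0},{"dx":0,"dy":0,"dz":-6,"rx":0,"ry":0,"rz":0,"claw":0},{"dx":0,"dy":0,"dz":-40,"rx":0,"ry":0,"rz":0,"claw":0},{"dx":0,"dy":0,"dz":-90,"rx":0,"ry":0,"rz":0,"claw":0},{"dx":0,"dy":0,"dz":-128,"rx":0,"ry":0,"rz":0,"claw":85}]'
python3 -m pendant '[{"dx":0,"dy":0,"dz":0,"rx":0,"ry":0,"rz":0,"claw":85},{"dx":0,"dy":0,"dz":0,"rx":0,"ry":0,"rz":0,"claw":85},{"dx":0,"dy":0,"dz":0,"rx":0,"ry":0,"rz":0,"claw":85}]'
python3 -c '
from h import *
look("w3",(("teal",.088),("red",.098)))'
```

```text
clock: 5.2
tool_pos: [0.5535, -0.2831, 0.2129]
eef_rot: [[-0.969, 0.248, 0.0], [0.248, 0.969, -0.0], [-0.0, -0.0, -1.0]]
ft_force: [0.7, -0.4, -0.2]
width: 0.017
gripper_force: 0.0
clock: 5.58
tool_pos: [0.5528, -0.2827, 0.2097]
eef_rot: [[-0.969, 0.248, -0.003], [0.248, 0.969, 0.001], [0.003, 0.001, -1.0]]
ft_force: [0.2, -0.2, -0.3]
width: 0.0722
gripper_force: 0.0
5.58 [ 0.5528 -0.2827  0.2097] [[-0.9687, 0.248, -0.0026], [0.248, 0.9687, 0.0013], [0.0028, 0.0007, -1.0]] [-0.47  0.31  0.15  1.41  0.   -0.22] [ 0.2 -0.2 -0.3]
teal (np.float64(262.4), np.float64(187.2)) 4221 (224, 149, 77, 76) [ 0.5542 -0.2823  0.088 ] 0.27490017
red (np.float64(261.8), np.float64(145.2)) 651 (244, 135, 37, 24) [ 0.5185 -0.2737  0.098 ] 0.25411588
red (np.float64(263.4), np.float64(233.3)) 710 (247, 219, 34, 26) [ 0.5907 -0.2907  0.098 ] 0.27729657
red (np.float64(48.9), np.float64(279.3)) 2433 (18, 254, 62, 53) [ 0.5865 -0.4842  0.098 ] 0.31707224
red (np.float64(485.8), np.float64(289.4)) 537 (465, 277, 43, 24) [ 0.692  -0.1127  0.098 ] 0.29193768
```

View pics/w3.png

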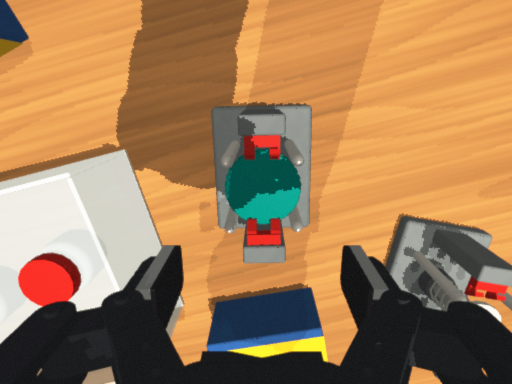

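The teal lid is held, with both red catches over its rim at (262,145) and (263,233). Now I go above the blue lid.

```bash
python3 -m pendant '[{"dx":17.3,"dy":48.7,"dz":0,"rx":0,"ry":0,"rz":0,"claw":85},{"dx":34.6,"dy":97.4,"dz":0,"rx":0,"ry":0,"rz":0,"claw":85},{"dx":52,"dy":146,"dz":0,"rx":0,"ry":0,"rz":0,"claw":85},{"dx":69,"dy":195,"dz":0,"rx":0,"ry":0,"rz":0,"claw":85},{"dx":86.5,"dy":243.5,"dz":0,"rx":0,"ry":0,"rz":0,"claw":85}]'
python3 -m pendant '[{"dx":17.3,"dy":48.7,"dz":20,"rx":0,"ry":0,"rz":0,"claw":85},{"dx":34.6,"dy":97.4,"dz":50,"rx":0,"ry":0,"rz":0,"claw":85},{"dx":52,"dy":146,"dz":85,"rx":0,"ry":0,"rz":0,"claw":85},{"dx":52,"dy":146,"dz":85,"rx":0,"ry":0,"rz":0,"claw":85},{"dx":52,"dy":146,"dz":85,"rx":0,"ry":0,"rz":0,"claw":85}]'
python3 -c '
from h import *
o,p,d=look("w4",(("blue",.019),("yellow",.019)))'
```

```text
clock: 6.25
tool_pos: [0.5294, -0.0241, 0.2106]
eef_rot: [[-0.969, 0.248, -0.001], [0.248, 0.969, 0.0], [0.001, -0.0, -1.0]]
ft_force: [1.4, -0.7, 0.0]
width: 0.0851
gripper_force: 0.0
clock: 6.88
tool_pos: [0.5157, 0.1285, 0.1262]
eef_rot: [[-0.969, 0.247, -0.001], [0.247, 0.969, -0.001], [0.001, -0.001, -1.0]]
ft_force: [0.5, -0.4, -0.7]
width: 0.085
gripper_force: 0.0
6.88 [0.5157 0.1285 0.1262] [[-0.9689, 0.2474, -0.0009], [0.2474, 0.9689, -0.0007], [0.0007, -0.0009, -1.0]] [ 0.24  0.16 -0.23  1.18 -0.    0.49] [ 0.5 -0.4 -0.7]
blue (np.float64(266.5), np.float64(188.6)) 4725 (228, 150, 78, 77) [0.5152 0.1325 0.019 ] 0.2602282
yellow (np.float64(411.3), np.float64(174.8)) 5306 (369, 135, 86, 80) [0.5321 0.245  0.019 ] 0.25717694
```

View pics/w4.png

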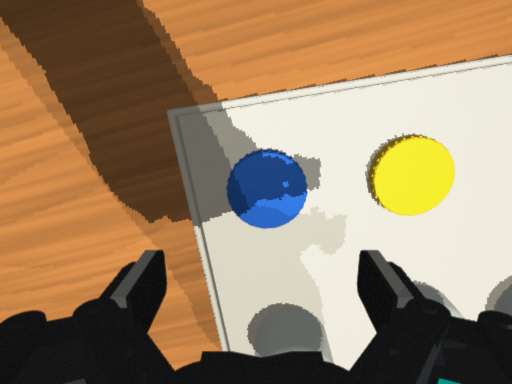

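The blue lid is at (266,189) and the tray's left rim is about 78 px (60 mm) to its left, so I'll go down with the claw narrowed to 76 mm.

```bash
python3 -m pendant '[{"dx":1.5,"dy":3.8,"dz":40,"rx":0,"ry":0,"rz":0,"claw":76},{"dx":1.5,"dy":3.8,"dz":80,"rx":0,"ry":0,"rz":0,"claw":76},{"dx":1.5,"dy":3.8,"dz":110,"rx":0,"ry":0,"rz":0,"claw":76},{"dx":1.5,"dy":3.8,"dz":121,"rx":0,"ry":0,"rz":0,"claw":76},{"dx":1.5,"dy":3.8,"dz":126,"rx":0,"ry":0,"rz":0,"claw":76}]' 30
python3 -m pendant '[{"dx":0,"dy":0,"dz":0,"rx":0,"ry":0,"rz":0,"claw":76},{"dx":0,"dy":0,"dz":0,"rx":0,"ry":0,"rz":0,"claw":60},{"dx":0,"dy":0,"dz":0,"rx":0,"ry":0,"rz":0,"claw":55},{"dx":0,"dy":0,"dz":0,"rx":0,"ry":0,"rz":0,"claw":50},{"dx":0,"dy":0,"dz":0,"rx":0,"ry":0,"rz":0,"claw":50}]' 30
```

```text
clock: 7.55
tool_pos: [0.5162, 0.132, 0.0011]
eef_rot: [[-0.968, 0.249, 0.001], [0.249, 0.968, 0.0], [-0.001, 0.0, -1.0]]
ft_force: [-0.2, -0.2, 0.5]
width: 0.0758
gripper_force: 0.0
clock: 8.18
tool_pos: [0.5165, 0.1328, 0.0021]
eef_rot: [[-0.969, 0.248, 0.003], [0.248, 0.969, 0.0], [-0.003, 0.001, -1.0]]
ft_force: [-1.4, -0.1, 6.1]
width: 0.0625
gripper_force: 32.7
```

```bash
python3 -m pendant '[{"dx":0,"dy":0,"dz":-10,"rx":0,"ry":0,"rz":0,"claw":50},{"dx":0,"dy":0,"dz":-40,"rx":0,"ry":0,"rz":0,"claw":50},{"dx":0,"dy":0,"dz":-90,"rx":0,"ry":0,"rz":0,"claw":50},{"dx":0,"dy":0,"dz":-140,"rx":0,"ry":0,"rz":0,"claw":50},{"dx":0,"dy":0,"dz":-180,"rx":0,"ry":0,"rz":0,"claw":50}]'
python3 -m pendant '[{"dx":-17.5,"dy":-49,"dz":0,"rx":0,"ry":0,"rz":0,"claw":50},{"dx":-35,"dy":-98,"dz":0,"rx":0,"ry":0,"rz":0,"claw":50},{"dx":-52.5,"dy":-147,"dz":0,"rx":0,"ry":0,"rz":0,"claw":50},{"dx":-70,"dy":-196,"dz":0,"rx":0,"ry":0,"rz":0,"claw":50},{"dx":-87.5,"dy":-245,"dz":0,"rx":0,"ry":0,"rz":0,"claw":50}]'
python3 -m pendant '[{"dx":-17.5,"dy":-49,"dz":0,"rx":0,"ry":0,"rz":0,"claw":50},{"dx":-35,"dy":-98,"dz":0,"rx":0,"ry":0,"rz":0,"claw":50},{"dx":-52.1,"dy":-147.9,"dz":0,"rx":0,"ry":0,"rz":0,"claw":50},{"dx":-52.1,"dy":-147.9,"dz":0,"rx":0,"ry":0,"rz":0,"claw":50},{"dx":-52.1,"dy":-147.9,"dz":0,"rx":0,"ry":0,"rz":0,"claw":50}]'
python3 -c '
from h import *
o=get_obs();o,p,d=look("w5",(("blue",o["tool_pos"][2]+.017),("teal",.088),("red",.098)))'
```

```text
clock: 8.8
tool_pos: [0.5156, 0.1328, 0.1835]
eef_rot: [[-0.969, 0.248, 0.002], [0.248, 0.969, 0.001], [-0.002, 0.001, -1.0]]
ft_force: [0.4, -0.1, 0.1]
width: 0.0623
gripper_force: 33.0
clock: 9.43
tool_pos: [0.5394, -0.1279, 0.1813]
eef_rot: [[-0.969, 0.248, 0.001], [0.248, 0.969, -0.0], [-0.001, 0.0, -1.0]]
ft_force: [0.8, -0.1, -1.3]
width: 0.0623
gripper_force: 33.0
clock: 10.05
tool_pos: [0.553, -0.2823, 0.1807]
eef_rot: [[-0.969, 0.248, -0.0], [0.248, 0.969, 0.001], [0.0, 0.001, -1.0]]
ft_force: [0.9, -0.1, 0.1]
width: 0.0622
gripper_force: 33.1
10.05 [ 0.553  -0.2823  0.1807] [[-0.9686, 0.2484, -0.0002], [0.2484, 0.9686, 0.0006], [0.0004, 0.0005, -1.0]] [-0.47  0.31  0.08  1.34  0.   -0.22] [ 0.9 -0.1  0.1]
blue (np.float64(261.5), np.float64(266.1)) 15682 (189, 196, 145, 140) [ 0.5501 -0.2816  0.1977] 0.14119443
teal (np.float64(262.2), np.float64(182.2)) 2799 (220, 155, 85, 54) [ 0.5428 -0.2792  0.088 ] 0.24384715
red (np.float64(261.2), np.float64(151.1)) 809 (241, 140, 41, 27) [ 0.5184 -0.2737  0.098 ] 0.22611968
red (np.float64(29.1), np.float64(295.9)) 2780 (0, 268, 63, 59) [ 0.5848 -0.4807  0.098 ] 0.28957117
red (np.float64(498.2), np.float64(307.7)) 387 (484, 295, 28, 23) [ 0.6881 -0.1208  0.098 ] 0.2655536
red (np.float64(465.7), np.float64(366.3)) 41 (462, 362, 8, 11) [ 0.741  -0.1504  0.098 ] 0.286749
```

View pics/w5.png

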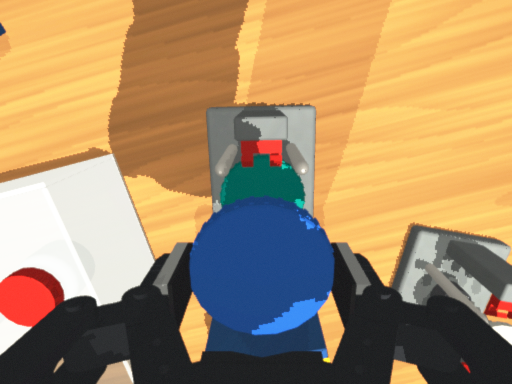

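Run:
```python
from h import *
o=get_obs();f=np.load("w5.npz");p,d=f["p"],f["d"]
T=camera_info("wrist")["T_tool_cam"];c=camera_info("wrist")
m=max(blobs(p,"blue"),key=lambda b:b[1]);M=m[3]&(d>0)
v,u=np.nonzero(M);z=d[v,u];P=np.c_[(u-c["cx"])/c["fx"]*z,(v-c["cy"])/c["fy"]*z,z]@T[:3,:3].T+T[:3,3]
P*=1000
zt=np.percentile(P[:,2],20);top=abs(P[:,2]-zt)<3
print("top z",zt,np.percentile(P[:,2],[2,50,98]));(cx,cy),r=cv2.minEnclosingCircle(P[top][:,:2].astype(np.float32))
q=P[top];print(cx,cy,r,np.percentile(q[:,0],[.2,99.8]),np.percentile(q[:,1],[.2,99.8]))
A=np.c_[q[:,:2],np.ones(len(q))];print("plane tilt",np.linalg.lstsq(A,q[:,2],rcond=None)[0])
```

```text
top z -17.97835264279928 [-18.70061053 -17.48396307 -10.61625088]
-0.5125488638877869 -0.0836450457572937 32.50551986694336 [-31.08685372  30.91184191] [-30.52884583  30.40865735]
plane tilt [ 1.92774617e-03  3.16682349e-03 -1.75052407e+01]
```

The blue lid is level and centred between the fingers, its underside about 3.7 mm above the TCP plane. I'll lower it towards the slopes.

```bash
python3 -m pendant '[{"dx":-0.6,"dy":0.1,"dz":30,"rx":0,"ry":0,"rz":0,"claw":50},{"dx":-0.6,"dy":0.1,"dz":55,"rx":0,"ry":0,"rz":0,"claw":50},{"dx":-0.6,"dy":0.1,"dz":65,"rx":0,"ry":0,"rz":0,"claw":50},{"dx":-0.6,"dy":0.1,"dz":72,"rx":0,"ry":0,"rz":0,"claw":50},{"dx":-0.6,"dy":0.1,"dz":76,"rx":0,"ry":0,"rz":0,"claw":50}]'
python3 -m pendant '[{"dx":0,"dy":0,"dz":2,"rx":0,"ry":0,"rz":0,"claw":50},{"dx":0,"dy":0,"dz":4,"rx":0,"ry":0,"rz":0,"claw":50},{"dx":0,"dy":0,"dz":6,"rx":0,"ry":0,"rz":0,"claw":50},{"dx":0,"dy":0,"dz":8,"rx":0,"ry":0,"rz":0,"claw":50},{"dx":0,"dy":0,"dz":9,"rx":0,"ry":0,"rz":0,"claw":50}]'
```

```text
clock: 10.72
tool_pos: [0.5542, -0.2824, 0.1051]
eef_rot: [[-0.969, 0.247, 0.001], [0.247, 0.969, -0.0], [-0.001, -0.0, -1.0]]
ft_force: [-0.4, -0.8, -0.3]
width: 0.0623
gripper_force: 33.1
clock: 11.35
tool_pos: [0.5539, -0.2827, 0.0955]
eef_rot: [[-0.969, 0.248, 0.0], [0.248, 0.969, 0.0], [-0.0, 0.0, -1.0]]
ft_force: [0.1, 0.1, 0.3]
width: 0.0622
gripper_force: 33.1
```

```bash
python3 -m pendant '[{"dx":0,"dy":0,"dz":1.5,"rx":0,"ry":0,"rz":0,"claw":50},{"dx":0,"dy":0,"dz":2,"rx":0,"ry":0,"rz":0,"claw":50},{"dx":0,"dy":0,"dz":2,"rx":0,"ry":0,"rz":0,"claw":68},{"dx":0,"dy":0,"dz":2,"rx":0,"ry":0,"rz":0,"claw":76},{"dx":0,"dy":0,"dz":2,"rx":0,"ry":0,"rz":0,"claw":76}]'
python3 -m pendant '[{"dx":0,"dy":0,"dz":-10,"rx":0,"ry":0,"rz":0,"claw":82},{"dx":0,"dy":0,"dz":-50,"rx":0,"ry":0,"rz":0,"claw":85},{"dx":0,"dy":0,"dz":-100,"rx":0,"ry":0,"rz":0,"claw":85},{"dx":0,"dy":0,"dz":-117,"rx":0,"ry":0,"rz":0,"claw":85},{"dx":0,"dy":0,"dz":-117,"rx":0,"ry":0,"rz":0,"claw":85}]'
python3 -c '
from h import *
o=get_obs();o,p,d=look("w6",(("blue",.111),("teal",.088),("red",.098)))'
```

```text
clock: 11.98
tool_pos: [0.5536, -0.2825, 0.0932]
eef_rot: [[-0.969, 0.248, -0.001], [0.248, 0.969, 0.0], [0.001, 0.0, -1.0]]
ft_force: [0.2, 0.2, 0.1]
width: 0.0758
gripper_force: 0.0
clock: 12.6
tool_pos: [0.5545, -0.283, 0.2121]
eef_rot: [[-0.969, 0.248, 0.003], [0.248, 0.969, -0.001], [-0.003, -0.001, -1.0]]
ft_force: [1.5, -0.0, -0.7]
width: 0.085
gripper_force: 0.0
12.6 [ 0.5545 -0.283   0.2121] [[-0.9688, 0.248, 0.0026], [0.248, 0.9688, -0.0014], [-0.0029, -0.0007, -1.0]] [-0.47  0.31  0.15  1.41 -0.   -0.22] [ 1.5 -0.  -0.7]
blue (np.float64(261.8), np.float64(190.5)) 5043 (222, 150, 81, 80) [ 0.5532 -0.2825  0.111 ] 0.25349367
teal (np.float64(261.8), np.float64(147.8)) 60 (255, 145, 14, 6) [ 0.5247 -0.2753  0.088 ] 0.2687316
teal (np.float64(286.7), np.float64(157.0)) 55 (280, 150, 17, 19) [ 0.5371 -0.2573  0.088 ] 0.2708509
teal (np.float64(238.3), np.float64(155.8)) 31 (232, 152, 12, 11) [ 0.5263 -0.2956  0.088 ] 0.27261606
red (np.float64(261.7), np.float64(140.3)) 588 (244, 132, 36, 22) [ 0.5174 -0.2735  0.098 ] 0.2552905
red (np.float64(263.8), np.float64(235.4)) 338 (247, 228, 34, 13) [ 0.596  -0.2917  0.098 ] 0.27967995
red (np.float64(50.6), np.float64(275.7)) 2429 (20, 250, 62, 53) [ 0.5871 -0.4844  0.098 ] 0.31973526
red (np.float64(484.4), np.float64(285.5)) 534 (464, 273, 42, 24) [ 0.692  -0.1127  0.098 ] 0.29375398
```

View pics/w6.png

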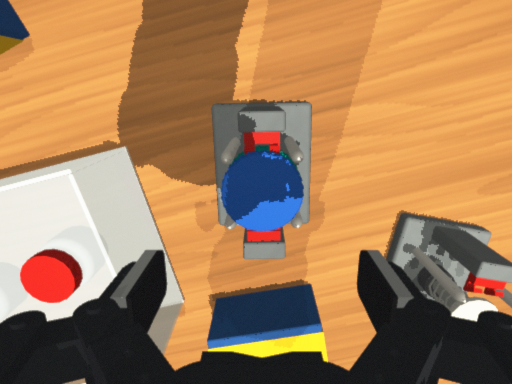

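The blue lid lies level between the posts at (262,190). Now I push it down.

```bash
python3 -m pendant '[{"dx":0.7,"dy":0,"dz":30,"rx":0,"ry":0,"rz":0,"claw":0},{"dx":0.7,"dy":0,"dz":60,"rx":0,"ry":0,"rz":0,"claw":0},{"dx":0.7,"dy":0,"dz":75,"rx":0,"ry":0,"rz":0,"claw":0},{"dx":0.7,"dy":0,"dz":85,"rx":0,"ry":0,"rz":0,"claw":0},{"dx":0.7,"dy":0,"dz":90,"rx":0,"ry":0,"rz":0,"claw":0}]' 40
python3 -m pendant '[{"dx":0,"dy":0,"dz":0,"rx":0,"ry":0,"rz":0,"claw":0},{"dx":0,"dy":0,"dz":4,"rx":0,"ry":0,"rz":0,"claw":0},{"dx":0,"dy":0,"dz":10,"rx":0,"ry":0,"rz":0,"claw":0},{"dx":0,"dy":0,"dz":16,"rx":0,"ry":0,"rz":0,"claw":0},{"dx":0,"dy":0,"dz":22,"rx":0,"ry":0,"rz":0,"claw":0}]'
```

```text
clock: 13.28
tool_pos: [0.5531, -0.2825, 0.1201]
eef_rot: [[-0.969, 0.248, -0.0], [0.248, 0.969, 0.0], [0.0, 0.0, -1.0]]
ft_force: [0.6, -0.2, 0.3]
width: -0.0001
gripper_force: 0.0
clock: 13.9
tool_pos: [0.5548, -0.283, 0.1004]
eef_rot: [[-0.969, 0.248, 0.005], [0.248, 0.969, -0.002], [-0.005, -0.001, -1.0]]
ft_force: [1.4, -0.0, 6.4]
width: 0.0001
gripper_force: 3.8
```

```bash
python3 -m pendant '[{"dx":0,"dy":0,"dz":4,"rx":0,"ry":0,"rz":0,"claw":0},{"dx":0,"dy":0,"dz":8,"rx":0,"ry":0,"rz":0,"claw":0},{"dx":0,"dy":0,"dz":12,"rx":0,"ry":0,"rz":0,"claw":0},{"dx":0,"dy":0,"dz":14.5,"rx":0,"ry":0,"rz":0,"claw":0},{"dx":0,"dy":0,"dz":14.5,"rx":0,"ry":0,"rz":0,"claw":0}]'
python3 -m pendant '[{"dx":0,"dy":0,"dz":0,"rx":0,"ry":0,"rz":0,"claw":0},{"dx":0,"dy":0,"dz":0,"rx":0,"ry":0,"rz":0,"claw":0}]'
```

```text
clock: 14.52
tool_pos: [0.5549, -0.283, 0.0858]
eef_rot: [[-0.969, 0.248, 0.004], [0.248, 0.969, -0.002], [-0.005, -0.001, -1.0]]
ft_force: [1.3, 0.5, 7.5]
width: -0.0003
gripper_force: 4.1
clock: 14.78
tool_pos: [0.5548, -0.283, 0.0859]
eef_rot: [[-0.969, 0.248, 0.004], [0.248, 0.969, -0.002], [-0.005, -0.001, -1.0]]
ft_force: [1.3, -0.2, 8.4]
width: -0.0002
gripper_force: 4.0
```

Another 1.8 mm down, then back off and look.

```bash
python3 -m pendant '[{"dx":0,"dy":0,"dz":1,"rx":0,"ry":0,"rz":0,"claw":0},{"dx":0,"dy":0,"dz":1.8,"rx":0,"ry":0,"rz":0,"claw":0},{"dx":0,"dy":0,"dz":1.8,"rx":0,"ry":0,"rz":0,"claw":0}]'
python3 -m pendant '[{"dx":0,"dy":0,"dz":-3,"rx":0,"ry":0,"rz":0,"claw":0},{"dx":0,"dy":0,"dz":-6,"rx":0,"ry":0,"rz":0,"claw":0},{"dx":0,"dy":0,"dz":-40,"rx":0,"ry":0,"rz":0,"claw":0},{"dx":0,"dy":0,"dz":-90,"rx":0,"ry":0,"rz":0,"claw":0},{"dx":0,"dy":0,"dz":-128,"rx":0,"ry":0,"rz":0,"claw":60}]'
python3 -m pendant '[{"dx":0,"dy":0,"dz":0,"rx":0,"ry":0,"rz":0,"claw":85},{"dx":0,"dy":0,"dz":0,"rx":0,"ry":0,"rz":0,"claw":85},{"dx":0,"dy":0,"dz":0,"rx":0,"ry":0,"rz":0,"claw":85}]'
python3 -c '
from h import *
o=get_obs();o,p,d=look("w7",(("blue",.088),("teal",.088),("red",.098)))
w=p; s,_=grab_frame("side"); cv2.imwrite("pics/s7.png",np.hstack([p[90:290,150:380,::-1],cv2.resize(s[230:350,290:420,::-1],None,fx=200/120,fy=200/120)])) '
```

```text
clock: 15.15
tool_pos: [0.5548, -0.283, 0.0841]
eef_rot: [[-0.969, 0.248, 0.004], [0.248, 0.969, -0.002], [-0.005, -0.001, -1.0]]
ft_force: [1.6, 0.4, 8.2]
width: -0.0001
gripper_force: 4.2
clock: 15.78
tool_pos: [0.5531, -0.2825, 0.2118]
eef_rot: [[-0.969, 0.248, 0.0], [0.248, 0.969, -0.0], [-0.0, -0.0, -1.0]]
ft_force: [0.2, 0.0, 0.1]
width: 0.0171
gripper_force: 0.0
clock: 16.15
tool_pos: [0.5525, -0.2821, 0.2084]
eef_rot: [[-0.969, 0.248, -0.003], [0.248, 0.969, 0.001], [0.003, 0.001, -1.0]]
ft_force: [-0.4, 0.8, 0.3]
width: 0.0725
gripper_force: 0.0
16.15 [ 0.5525 -0.2821  0.2084] [[-0.9688, 0.248, -0.0026], [0.248, 0.9688, 0.0013], [0.0028, 0.0006, -1.0]] [-0.47  0.31  0.14  1.41 -0.   -0.22] [-0.4  0.8  0.3]
blue (np.float64(261.3), np.float64(189.1)) 4083 (224, 151, 75, 76) [ 0.5548 -0.2829  0.088 ] 0.27394646
teal (np.float64(261.1), np.float64(149.8)) 32 (255, 149, 13, 3) [ 0.5229 -0.2749  0.088 ] 0.27912706
teal (np.float64(284.6), np.float64(156.8)) 33 (281, 153, 10, 10) [ 0.5331 -0.2578  0.088 ] 0.28174907
teal (np.float64(238.0), np.float64(157.6)) 27 (233, 154, 10, 10) [ 0.5244 -0.2946  0.088 ] 0.2822531
red (np.float64(261.4), np.float64(145.9)) 663 (243, 136, 37, 24) [ 0.5184 -0.2735  0.098 ] 0.2529924
red (np.float64(262.8), np.float64(234.5)) 697 (246, 220, 34, 27) [ 0.5907 -0.2907  0.098 ] 0.276284
red (np.float64(47.7), np.float64(280.2)) 2429 (17, 255, 62, 53) [ 0.5862 -0.4839  0.098 ] 0.31606326
red (np.float64(486.1), np.float64(290.8)) 544 (466, 278, 42, 24) [ 0.692  -0.1127  0.098 ] 0.29095364
```

View pics/s7.png

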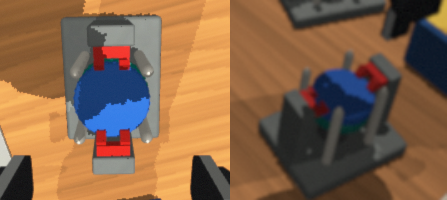

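The blue lid sits under both shut catches (crop at (112,55) and (113,145)), with teal showing below it. Nothing is touching the robot, so I'm handing in.

```bash
python3 -c '
from workcell import *
print(finish_job())'
```

```text
the job is handed in; nothing more can be done
None
```

I pushed both lids under the shut catches, blue above teal, and handed the job in at about 16 s with the arm clear; the last images show both held, but no verdict came back.

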